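# Mesh the grating disc of a chocolate shaver and lock it in

## Robot

A 6-joint arm with a two-finger parallel gripper is mounted at the origin on the work surface. World frame = base frame: x ahead of the robot, y to its left, z up, the work surface at z = 0. Lengths are in m, angles in degrees, forces in N, time in s.
With the tool pointing down it reaches from about 0.375 to 0.9 m from the base axis. Payload 3.1 kg.
Tool frame: the origin (TCP) lies at the very end of the fingers, on their centre line; the grasp point (between the pads) lies 19 mm behind it; z points along the fingers, y is the line along which they close (so a half turn about z gives the same grasp; the last joint's range is limited). The gripper opens to 87 mm and grips with 3 to 60 N. Pads are 19 mm wide; open, the fingers measure 117 mm over their backs; the gripper's body (75 mm by 190 mm) begins 51 mm behind the grasp point.
Start: joints at [61.335, 30.224, 82.088, -0, 67.689, -10.227], TCP at [0.198, 0.593, 0.223] pointing down, gripper open.
Joint ranges: [-176.69, 176.69], [-43.24, 126.21], [12.49, 139.97], [-82, 262], [0, 151.66], [-163.58, 163.58]. Speed limits (degrees/s): [159.86, 159.86, 180, 180, 180, 180].

## Interface

Orientations are given as a 3x3 rotation matrix whose columns are the frame's x, y, z axes.
In Python, from rig import bot gives the robot as it stands.
- The arm moves only by the tool move_arm, never from a script. Its argument "increments" is a list of rows, each an object with "xyz": the shift along the tool's x, y, z in mm, a list of three; "roll": the turn about the tool's z in rad; "grip": the opening in per cent of the stroke, from 0 (shut) to 100 (fully open). A call has 1 to 5 rows; each row shifts and turns the commanded pose from where the row before left it, along the tool's axes as they then stand; what a row does not reach is not made up. A row lasts 1/12 s, in which the tool goes at most 41.7 mm and 7.16 degrees, less where a joint would pass 70% of its speed; a pose out of reach is approached as far as the arm can. A call is refused whole if a number of a shift passes 41.7 or a number of a turn 0.125, either way. A call with a gripper value outside its range is refused whole. The fingers move at their own pace and stop on an object; the grip force is fixed at half the most. Time passes only in rows, so rows that do not move let the fingers close. It gives the time, the measured TCP pose, the force, the opening and the grip force at its end, in the units of the state.
- bot.read_state(): the state, without advancing time (a new reading comes with each control period).
- bot.capture(name): name is "side" or "top" or "wrist"; returns (picture, depth): 384x512x3 uint8, red, green, blue; 384x512 float32, m along the optical axis (not along the pixel's ray), 0 where there is no reading.
- bot.camera_model(name): a dict with "intrinsics" (3x3 intrinsics, pixels), "rvec" (rotation vector, rad) and "tvec" (3), from world to camera coordinates, as OpenCV has them; the wrist camera has in their place "tool_from_camera" (4x4, takes a point from camera to tool coordinates, whose origin is the TCP and whose axes are the flange's). Camera axes: x right, y down, z forward; pixel columns grow to the right and rows downward; lengths in m; the calibration is good to about 2 mm. A picture is of the moment at which its call begins: read the wrist's pose just before it. camera_model takes no time and is no camera call.
- bot.hand_in(): hands the job in; it is judged then, once.
Trained networks look in the newest picture that a camera, given by its name, has taken for a name from the list of things; names that differ only in an ending like _2 or _b are one class to them, and where a whole thing is asked for, a point or a joint stands for the part that bears it (a point fixed in the world has none). Each returns a list of dicts, best first, with "conf" (0 to 1); they miss things now and then, are a little off and sometimes report something else, mostly with a low value. They report only what shows in the picture. A call takes as long as a camera call.
- bot.spot_in(label, camera): "at" ([x, y, z] in m, in the coordinates of the camera as it stood for that picture, good to about 4 mm: the middle of the surface that is visible of it).
- bot.trace(label, camera): "mask" (384x512 bool, what is visible of it).
The state is a dict: "time_s": time; "joint_positions": joint angles; "qvel": joint speeds; "tau": joint torques, N m; "position": TCP position; "tcp_rot": TCP orientation; "force": force on the tool from outside, world axes, zero at the start; "moment": the same for the moment, N m; "opening": opening from 0.0 (shut) to 1.0 (fully open); "grasp_force": force on a finger pad.
Only numpy, scipy, OpenCV 4.12 (cv2) and the standard library are available. Lean on these libraries where they do the work, as an engineer would, in place of code of your own. Each camera call takes 0.05 s, during which the arm holds its last target. There are 200 camera calls.

## Task

The grating disc of the chocolate shaver is sitting on top of the machine's three upright drive teeth. Turn it until its rim notches mesh with the teeth and push it fully home, and then swing the machine's folded wire bail up over the disc's hub as far as it goes. Leave the other things on the bench where they are.

Things in the scene. Friction and masses are not known exactly. Their poses are not given: they have to be found in the camera images.
- machine: chocolate shaver's motor base, fixed: white, round, 208 mm across at its foot, 90 mm tall. Origin: centre of its underside, on the bench; z up; the bail lies folded towards its -x side, where a grey switch plate is. On top, concentric: a flat seat (112 mm across, top at 98 mm above the origin), a black collar and a steel spindle (21 mm thick, top at 132 mm).
- drive_teeth (a point): on the machine's axis, level with the tops of its three upright steel drive teeth (120 mm above the bench). Each tooth is 15 mm wide and reaches from 60 to 84 mm out from the axis, 9 mm beyond the disc's rim; they stand in the directions 0, 120 and 240 degrees from the x axis (anticlockwise seen from above).
- collar_top (a point): centre of the top of the black collar, 84 mm across, under the disc: 115 mm above the bench at first. It bears the disc's weight, slides down when the disc is pressed (5 N slowly, about 10 N at 20 mm/s) and stays down.
- disc: loose aluminium grating disc, 0.3 to 0.5 kg, 150 mm across, plate 8 mm thick, threaded on the spindle. Origin: centre of its underside; z up. Three open rim notches, 22 mm wide, 18 mm deep, at 0, 120, 240 degrees from its x axis; between them, at 60, 180, 300 degrees, three upright radial steel ribs, 8 mm thick, 29 to 65 mm out, tops 24 mm above the origin (16 mm above the plate).
- hub_top (a point): centre of the flat top of the disc's round black hub, 40 mm across, 44 mm above the disc's origin. Disc origin above the machine's: 120 mm resting on the teeth; when the notches line up with the teeth (any of three ways, within 3 mm at the rim) it drops to 115 mm and cannot turn on; fully home on the seat 98 mm.
- bail_bar (a point): middle of the straight cross-bar of the wire bail: a U of 8 mm steel wire, 216 mm wide, hinged at both sides of the machine on a line along the machine's y axis, 56 mm above its origin. The bar is parallel to that line, 105 mm from it. Upright, the bar passes 15 mm over the hub of a disc that is home; the hub of one that is not home blocks it.
- bail (a joint): angle of the bail, rad: 0 = lying level towards the machine's -x side, 1.57 = upright, stop at 1.75, just past upright. Stiff hinge (about 0.13 N m): it stays where it is left.
- ramekin: bystander, origin under its centre: white ceramic ramekin, 72 mm across, 45 mm tall, beside the machine
- spatula: bystander: spatula, 240 mm long, lying beside the machine
- bowl: bystander, origin under its centre: steel bowl, 150 mm across, 60 mm tall
- jar: bystander, origin under its centre: closed glass jar, 64 mm across, 100 mm tall
- mug: bystander, origin under its centre: white mug, 80 mm across, 90 mm tall
- cake_a: bystander, origin under its centre: half-round dark chocolate cake, 74 mm long, 18 mm tall, on the white platter
- cake_b: bystander, origin under its centre: the other half-round chocolate cake, same size, on the platter

How it is judged:
By the outcome, as a careful person would: the job done as asked, in the order asked, and still so for the second after the job is handed in, with the robot touching nothing.
It also fails if it takes over 64 s, if anything falls off the work surface, if the arm or the gripper's body presses on something with over 40 N, if the wrist force passes 120 N, or if a joint passes its speed limit or range.

## Working session

There is one attempt and no reset: what is moved stays moved. The work goes in short steps, Python scripts to look and compute and a tool call to move; the robot and the scene stay as the last step left them, time stands still between calls to the robot, and variables do not carry over. Pictures are saved under pics/ and viewed, at most 10 in all, crops included, and the job is handed in when it is done.

Besides the shell and the picture viewer there is one more tool, called after ">>>" as name(argument=value, ...), one argument or row to a line, values as JSON. move_arm: Moves the arm, as the interface text tells. Its arguments: {"type":"object","properties":{"increments":{"type":"array"}},"required":["increments"]}

```bash
mkdir -p pics; ls; cat > h.py <<'E'
import numpy as np, cv2
from rig import bot
def cap(n,save=None):
    s=bot.read_state(); p,d=bot.capture(n)
    if save: cv2.imwrite('pics/'+save,cv2.cvtColor(p,cv2.COLOR_RGB2BGR))
    return s,p,d
def T(n,s=None):
    "world from camera"
    m=bot.camera_model(n)
    M=np.eye(4)
    if n=='wrist':
        M[:3,:3]=np.array(s['tcp_rot']);M[:3,3]=s['position']
        return M@np.array(m['tool_from_camera'])
    M[:3,:3]=cv2.Rodrigues(np.array(m['rvec'],float))[0];M[:3,3]=np.ravel(m['tvec'])
    return np.linalg.inv(M)
def cloud(n,d,s=None):
    K=np.array(bot.camera_model(n)['intrinsics']);v,u=np.indices(d.shape)
    P=np.stack([(u-K[0,2])/K[0,0]*d,(v-K[1,2])/K[1,1]*d,d,np.ones_like(d)],-1)
    W=(P@T(n,s).T)[...,:3]; W[d==0]=np.nan
    return W
def w(n,at,s=None): return (T(n,s)@np.r_[at,1])[:3]
E
python3 - <<'E'
from h import *
np.set_printoptions(precision=4,suppress=True)
ims=[]
for n in ['top','side']:
    s,p,d=cap(n); W=cloud(n,d,s); np.save(n+'.npy',W); cv2.imwrite(n+'.png',p[...,::-1]);ims.append(p[...,::-1])
    for l in ['machine','disc','hub_top','bail_bar','drive_teeth','ramekin','spatula','bowl','jar','mug','cake_a']:
        print(n,l,[(np.round(w(n,r['at'],s),4),round(r['conf'],2)) for r in bot.spot_in(l,n)[:2]])
    print(T(n)[:3])
cv2.imwrite('pics/a.png',cv2.resize(ims[0],(800,600),interpolation=cv2.INTER_CUBIC));cv2.imwrite('pics/b.png',cv2.resize(ims[1],(800,600),interpolation=cv2.INTER_CUBIC))
print(bot.read_state())
E
```

```text
pics
top machine [(array([0.503 , 0.045 , 0.0904]), 0.94), (array([ 0.6587, -0.3463,  0.0986]), 0.57)]
top disc [(array([0.5527, 0.0703, 0.13  ]), 0.69)]
top hub_top [(array([ 0.4874, -0.4608,  0.0321]), 0.74), (array([0.5469, 0.0673, 0.1287]), 0.63)]
top bail_bar [(array([0.4835, 0.1074, 0.1029]), 0.74)]
top drive_teeth [(array([0.5068, 0.0473, 0.0899]), 0.65), (array([0.6139, 0.2437, 0.0028]), 0.16)]
top ramekin [(array([ 0.4879, -0.1044,  0.0083]), 0.71), (array([ 0.6599, -0.3462,  0.098 ]), 0.65)]
top spatula [(array([0.6177, 0.2441, 0.0009]), 0.95)]
top bowl [(array([0.3547, 0.4775, 0.0246]), 0.64)]
top jar [(array([ 0.657 , -0.3423,  0.0999]), 0.52)]
top mug [(array([0.6123, 0.4252, 0.0409]), 0.95), (array([0.3548, 0.4765, 0.0245]), 0.29)]
top cake_a [(array([ 0.4909, -0.4648,  0.03  ]), 0.5), (array([ 0.4825, -0.584 ,  0.025 ]), 0.5)]
[[ 0.0056 -0.9912  0.1326  0.3225]
 [-0.9998 -0.0028  0.0212 -0.0583]
 [-0.0206 -0.1327 -0.9909  1.5567]]
side machine [(array([0.4802, 0.0355, 0.098 ]), 0.68), (array([0.501 , 0.0062, 0.0733]), 0.64)]
side disc [(array([0.547 , 0.0564, 0.1252]),
[... 550 characters left out ...]
ay([ 0.4908, -0.4631,  0.0277]), 0.61)]
[[ 0.7823 -0.3886  0.4868 -0.1481]
 [-0.6228 -0.4973  0.604  -0.8298]
 [ 0.0074 -0.7757 -0.631   0.9662]]
{'time_s': 1.2, 'joint_positions': array([ 61.3344,  30.2258,  82.0873,   0.0015,  67.6895, -10.2275]), 'qvel': array([ 0.0259,  0.0086,  0.0901, -0.0556,  0.0071, -0.0071]), 'tau': array([ -0.0001, -44.0021, -17.6985,   0.0636,   0.0504,   0.    ]), 'position': array([0.1976, 0.5929, 0.2225]), 'tcp_rot': array([[-0.9487,  0.3163, -0.    ],
       [ 0.3163,  0.9487, -0.    ],
       [ 0.    , -0.    , -1.    ]]), 'force': array([-1.1286,  0.1921,  0.2316]), 'moment': array([0.0349, 0.0022, 0.0292]), 'grasp_force': 0.0, 'opening': 1.001299266427305}
```

View pics/a.png

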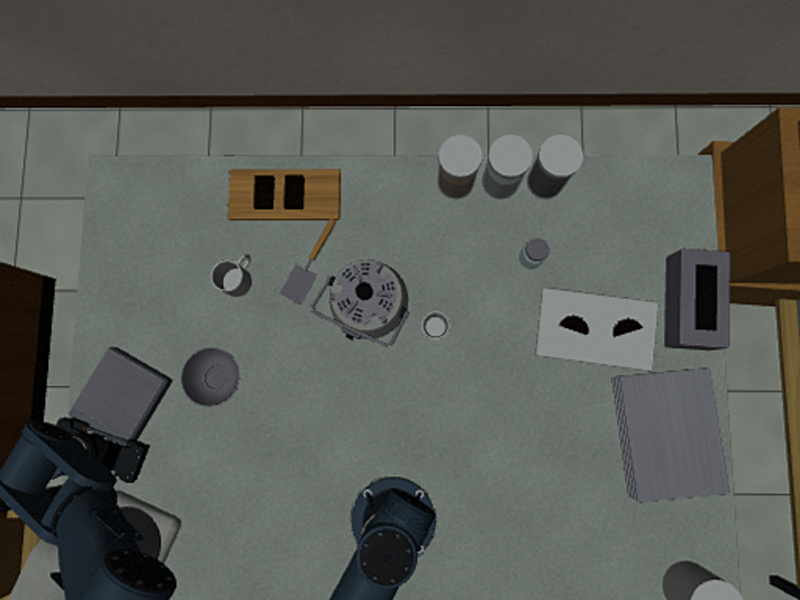

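View pics/b.png

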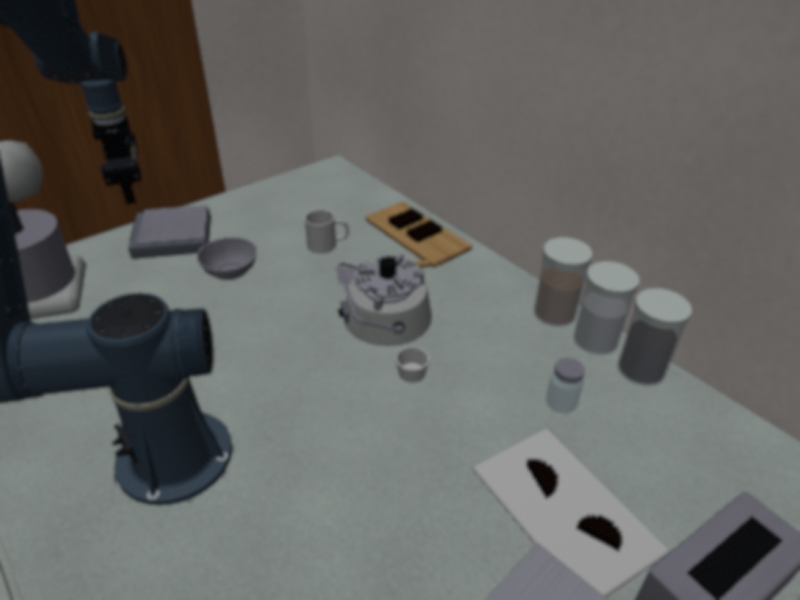

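The top view shows the machine at about (368,300), hub at (364,291), and the folded bail with its bar from (313,308) to (388,345), so machine −x points towards the robot and slightly left. The ramekin is at (435,325) and the spatula at (300,282). The side view agrees.

```bash
python3 - <<'E'
from h import *
np.set_printoptions(precision=4,suppress=True)
for n in ['top','side']:
    W=np.load(n+'.npy').reshape(-1,3)
    m=np.hypot(W[:,0]-.55,W[:,1]-.062)<.16
    Q=W[m]
    h=Q[(Q[:,2]>.152)&(Q[:,2]<.19)]; print(n,'hub',h.mean(0) if len(h) else 0,len(h),h.max(0) if len(h) else 0)
    f=Q[(Q[:,2]>.08)&(Q[:,2]<.097)];
    # plate points
    r=Q[(Q[:,2]>.115)&(Q[:,2]<.15)]; c,R=cv2.minEnclosingCircle(r[:,:2].astype(np.float32)); print('disc',c,R,len(r),np.median(r[:,2]))
    # bail: points z .03-.2 farther than .1 from hub
    d=np.hypot(Q[:,0]-.55,Q[:,1]-.062); b=Q[(d>.108)&(Q[:,2]>.03)]
    b=b[b[:,0].argsort()]; print(len(b)); print(b[::max(1,len(b)//14)])
E
```

```text
top hub [0.5553 0.0697 0.163 ] 95 [0.5757 0.089  0.1704]
disc (0.5566011071205139, 0.06885698437690735) 0.08312289416790009 1084 0.12805530072820248
172
[[ 0.4275  0.0206  0.1046]
 [ 0.4352  0.036   0.103 ]
 [ 0.4396  0.0021  0.0971]
 [ 0.4511  0.115   0.0471]
 [ 0.4599 -0.0011  0.0849]
 [ 0.4798 -0.0708  0.0447]
 [ 0.4953 -0.0707  0.0491]
 [ 0.5033  0.1743  0.1063]
 [ 0.5076  0.1905  0.1023]
 [ 0.5163 -0.0867  0.0411]
 [ 0.5358  0.1962  0.0952]
 [ 0.5568  0.1866  0.0862]
 [ 0.5792  0.1778  0.0708]
 [ 0.5927  0.1714  0.0627]
 [ 0.6046  0.1715  0.0637]]
side hub [0.553  0.0639 0.1617] 83 [0.5745 0.085  0.1673]
disc (0.5549963116645813, 0.06518833339214325) 0.08396808803081512 840 0.12791807080274215
169
[[ 0.4286  0.0112  0.1043]
 [ 0.4336  0.0016  0.0996]
 [ 0.4379  0.0239  0.104 ]
 [ 0.4444  0.0387  0.1039]
 [ 0.4514 -0.0016  0.0923]
 [ 0.4625 -0.0141  0.0862]
 [ 0.4773 -0.0703  0.0425]
 [ 0.4871 -0.0739  0.0395]
 [ 0.4944 -0.0754  0.0409]
 [ 0.5009  0.1659  0.1042]
 [ 0.5058 -0.088   0.0345]
 [ 0.5098 -0.0884  0.0325]
 [ 0.5161  0.1942  0.1037]
 [ 0.5342  0.1954  0.0906]
 [ 0.5548  0.193   0.0829]]
```

>>> move_arm(
  increments=[
    {"xyz": [0, 0, -20]},
    {"xyz": [0, 0, -30]},
    {"xyz": [-30, -30, 0]},
    {"xyz": [-20, -35, 0]},
    {"xyz": [-20, -35, 0]},
  ],
)

```text
schema error: expected keys xyz, roll, grip
```

>>> move_arm(
  increments=[
    {"xyz": [-31, -24, -8], "roll": 0, "grip": 100},
    {"xyz": [-31, -24, -8], "roll": 0, "grip": 100},
    {"xyz": [-31, -24, -8], "roll": 0, "grip": 100},
    {"xyz": [-31, -24, -8], "roll": 0, "grip": 100},
    {"xyz": [-31, -24, -8], "roll": 0, "grip": 100},
  ],
)

```text
time_s: 1.62
position: [0.3073, 0.4286, 0.263]
tcp_rot: [[-0.949, 0.316, 0.0], [0.316, 0.949, 0.0], [-0.0, 0.0, -1.0]]
force: [-0.0, 0.5, 0.8]
opening: 1.004
grasp_force: 0.0
```

>>> move_arm(
  increments=[
    {"xyz": [-31, -24, -8], "roll": 0, "grip": 100},
    {"xyz": [-31, -24, -8], "roll": 0, "grip": 100},
    {"xyz": [-31, -24, -8], "roll": 0, "grip": 100},
    {"xyz": [-31, -24, 0], "roll": 0, "grip": 100},
    {"xyz": [-31, -24, 0], "roll": 0, "grip": 100},
  ],
)

```text
time_s: 2.03
position: [0.417, 0.2657, 0.2875]
tcp_rot: [[-0.949, 0.316, 0.002], [0.316, 0.949, 0.001], [-0.002, 0.001, -1.0]]
force: [1.4, -0.2, -0.2]
opening: 0.997
grasp_force: 0.0
```

```bash
python3 - <<'E'
from h import *
np.set_printoptions(precision=4,suppress=True)
print(np.array(bot.camera_model('wrist')['tool_from_camera']),bot.camera_model('wrist')['intrinsics'])
s=bot.read_state();print(s['position'],s['joint_positions'],s['tcp_rot'])
E
```

```text
[[ 0.0011 -0.97   -0.243   0.0661]
 [ 1.      0.0011  0.0002  0.0001]
 [ 0.0001 -0.243   0.97   -0.1619]
 [ 0.      0.      0.      1.    ]] [[319.2944   0.     252.9027]
 [  0.     319.2944 188.8667]
 [  0.       0.       1.    ]]
[0.417  0.2657 0.2875] [ 19.527   15.4901  95.6847   0.0062  68.6943 -52.0454] [[-0.9487  0.3161  0.0021]
 [ 0.3161  0.9487  0.0009]
 [-0.0017  0.0015 -1.    ]]
```

>>> move_arm(
  increments=[
    {"xyz": [-32, -24, 0], "roll": 0, "grip": 100},
    {"xyz": [-32, -24, 0], "roll": 0, "grip": 100},
    {"xyz": [-32, -24, 0], "roll": 0, "grip": 100},
    {"xyz": [-32, -24, 0], "roll": 0, "grip": 100},
    {"xyz": [-32, -24, 0], "roll": 0, "grip": 100},
  ],
)

```text
time_s: 2.45
position: [0.5305, 0.1009, 0.2868]
tcp_rot: [[-0.949, 0.317, 0.0], [0.317, 0.949, 0.0], [-0.0, 0.0, -1.0]]
force: [1.3, 0.4, -0.3]
opening: 0.996
grasp_force: 0.0
```

>>> move_arm(
  increments=[
    {"xyz": [-32, -24, 0], "roll": 0, "grip": 100},
    {"xyz": [0, 0, 0], "roll": 0, "grip": 100},
    {"xyz": [0, 0, 0], "roll": 0, "grip": 100},
  ],
)

```text
time_s: 2.7
position: [0.5535, 0.0679, 0.2863]
tcp_rot: [[-0.947, 0.32, -0.0], [0.32, 0.947, 0.0], [0.0, 0.0, -1.0]]
force: [-0.8, -0.0, 0.4]
opening: 0.998
grasp_force: 0.0
```

```bash
python3 - <<'E'
from h import *
np.set_printoptions(precision=4,suppress=True)
s,p,d=cap('wrist'); W=cloud('wrist',d,s); np.savez('w1.npz',W=W,p=p)
print(s['position'],s['joint_positions'])
C=np.array([.5555,.067]);
# rectified top view in world frame at plate height: x up, y left, 2.5px/mm? 300mm -> 600
res=.0005; n=600; K=np.array(bot.camera_model('wrist')['intrinsics']); M=np.linalg.inv(T('wrist',s))
def rect(z):
    i,j=np.indices((n,n)); X=C[0]+(n/2-i)*res; Y=C[1]+(n/2-j)*res
    P=np.stack([X,Y,np.full_like(X,z),np.ones_like(X)],-1)@M.T
    u=P[...,0]/P[...,2]*K[0,0]+K[0,2]; v=P[...,1]/P[...,2]*K[1,1]+K[1,2]
    return cv2.remap(p,u.astype(np.float32),v.astype(np.float32),cv2.INTER_CUBIC)
im=rect(.128)[...,::-1].copy()
for k in range(0,n,100): cv2.line(im,(k,0),(k,6),(0,0,255));cv2.line(im,(0,k),(6,k),(0,0,255))
cv2.imwrite('pics/c.png',im)
Q=W.reshape(-1,3); Q=Q[np.hypot(Q[:,0]-C[0],Q[:,1]-C[1])<.17]
h=Q[(Q[:,2]>.155)&(Q[:,2]<.175)]; print('hub',cv2.minEnclosingCircle(h[:,:2].astype(np.float32)),np.median(h[:,2]),len(h))
for z0,z1 in[(.122,.132),(.14,.148)]:
    r=Q[(Q[:,2]>z0)&(Q[:,2]<z1)]; print(cv2.minEnclosingCircle(r[:,:2].astype(np.float32)),len(r))
E
```

```text
[0.5535 0.0679 0.2863] [ -4.4946  20.9802  87.3508   0.0149  71.676  -75.8316]
hub ((0.5546507835388184, 0.06888742744922638), 0.019992195069789886) 0.1635061759591964 1434
((0.5545177459716797, 0.06904491037130356), 0.07753892242908478) 12589
((0.5546169877052307, 0.06868299841880798), 0.0650516077876091) 923
```

View pics/c.png

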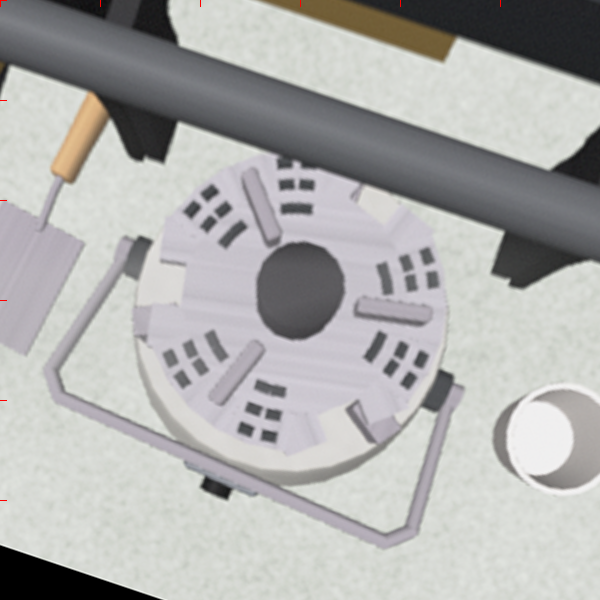

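Rectified view at 0.5 mm/px: the notches are at (165,283), (380,200) and (345,425), and the visible teeth at (143,322) and (377,420). The disc needs about +14° anticlockwise. The bail bar runs from (60,395) to (385,545). I'll compute the angles more exactly.

```bash
python3 - <<'E'
from h import *
W=np.load('w1.npz')['W'];Q=W.reshape(-1,3);C=np.array([.5546,.0688]);D=Q[:,:2]-C;R=np.hypot(*D.T);A=np.arctan2(D[:,1],D[:,0])
m=(R>.035)&(R<.063)&(Q[:,2]>.141)&(Q[:,2]<.148)
print('ribs mod120',np.degrees(np.angle(np.exp(3j*A[m]).mean()))/3,m.sum())
for lo,hi in[(0,60),(120,180),(-120,-60)]:
    k=m&(np.degrees(A)>lo)&(np.degrees(A)<hi);print(np.degrees(A[k]).mean(),k.sum())
# teeth beyond rim
m=(R>.078)&(R<.086)&(Q[:,2]>.112)&(Q[:,2]<.124)
print('teeth',np.degrees(np.angle(np.exp(3j*A[m]).mean()))/3,m.sum(),np.unique(np.round(np.degrees(A[m])/5)*5,return_counts=True))
# bar
m=(Q[:,2]>.094)&(Q[:,2]<.112)&(R>.09)&(R<.16)&(Q[:,0]<.53)
v=cv2.fitLine(Q[m].astype(np.float32),cv2.DIST_HUBER,0,.01,.01).ravel();print('bar',v,m.sum(),np.degrees(np.arctan2(v[1],v[0])))
E
```

```text
ribs mod120 21.65396246811031 680
22.13817395367 209
141.45659271779994 248
-98.5804748006061 223
teeth -24.046735539577558 177 (array([-150., -145., -140.,   90.,   95.,  100.]), array([19, 37, 29, 15, 42, 35]))
bar [0.41489044 0.9098656  0.00324173 0.4757622  0.11931966 0.10554938] 1934 65.48744
```

>>> move_arm(
  increments=[
    {"xyz": [0, 0, 15], "roll": 0.12, "grip": 100},
    {"xyz": [0, 0, 20], "roll": 0.12, "grip": 100},
    {"xyz": [0, 0, 20], "roll": 0.12, "grip": 100},
    {"xyz": [0, 0, 15], "roll": 0, "grip": 100},
    {"xyz": [0, 0, 0], "roll": 0, "grip": 100},
  ],
)

```text
time_s: 3.17
position: [0.5487, 0.0718, 0.2137]
tcp_rot: [[-0.778, 0.628, -0.008], [0.628, 0.778, 0.001], [0.007, -0.004, -1.0]]
force: [-1.5, 0.4, -1.8]
opening: 1.002
grasp_force: 0.0
```

>>> move_arm(
  increments=[
    {"xyz": [0, 0, 0], "roll": 0, "grip": 100},
    {"xyz": [0, 0, 0], "roll": 0, "grip": 100},
  ],
)

```text
time_s: 3.33
position: [0.5525, 0.0709, 0.2176]
tcp_rot: [[-0.778, 0.629, 0.001], [0.629, 0.778, 0.0], [-0.001, 0.001, -1.0]]
force: [0.3, 0.7, 0.3]
opening: 0.996
grasp_force: 0.0
```

>>> move_arm(
  increments=[
    {"xyz": [-3, 0, 20], "roll": 0, "grip": 100},
    {"xyz": [0, 0, 20], "roll": 0, "grip": 100},
    {"xyz": [0, 0, 16], "roll": 0, "grip": 100},
    {"xyz": [0, 0, 10], "roll": 0, "grip": 100},
    {"xyz": [0, 0, 5], "roll": 0, "grip": 100},
  ],
)

```text
time_s: 3.75
position: [0.5547, 0.0682, 0.1453]
tcp_rot: [[-0.777, 0.63, -0.0], [0.63, 0.777, 0.0], [0.0, -0.0, -1.0]]
force: [0.2, -0.2, 0.5]
opening: 1.003
grasp_force: 0.0
```

>>> move_arm(
  increments=[
    {"xyz": [0, 0, 0], "roll": 0, "grip": 100},
    {"xyz": [0, 0, 0], "roll": 0, "grip": 100},
  ],
)

```text
time_s: 3.92
position: [0.5554, 0.068, 0.1464]
tcp_rot: [[-0.777, 0.63, 0.002], [0.63, 0.777, -0.0], [-0.001, 0.001, -1.0]]
force: [0.3, 0.0, 0.1]
opening: 1.0
grasp_force: 0.0
```

Aligned to under 1 mm. Close on the hub.

>>> move_arm(
  increments=[
    {"xyz": [0, 0, 0], "roll": 0, "grip": 30},
    {"xyz": [0, 0, 0], "roll": 0, "grip": 30},
    {"xyz": [0, 0, 0], "roll": 0, "grip": 30},
    {"xyz": [0, 0, 0], "roll": 0, "grip": 30},
    {"xyz": [0, 0, 0], "roll": 0, "grip": 30},
  ],
)

```text
time_s: 4.33
position: [0.5549, 0.0679, 0.1459]
tcp_rot: [[-0.776, 0.63, 0.001], [0.63, 0.776, -0.0], [-0.001, 0.0, -1.0]]
force: [0.3, -0.9, -0.7]
opening: 0.705
grasp_force: 0.0
```

>>> move_arm(
  increments=[
    {"xyz": [0, 0, 0], "roll": 0, "grip": 30},
    {"xyz": [0, 0, 0], "roll": 0, "grip": 30},
    {"xyz": [0, 0, 0], "roll": 0, "grip": 30},
  ],
)

```text
time_s: 4.58
position: [0.5548, 0.068, 0.1455]
tcp_rot: [[-0.776, 0.63, 0.0], [0.63, 0.776, 0.0], [-0.0, 0.0, -1.0]]
force: [1.8, 2.9, 0.5]
opening: 0.478
grasp_force: 1.5
```

>>> move_arm(
  increments=[
    {"xyz": [0, 0, 0], "roll": 0, "grip": 20},
    {"xyz": [0, 0, 0], "roll": 0, "grip": 20},
    {"xyz": [0, 0, 0], "roll": 0, "grip": 20},
  ],
)

```text
time_s: 4.83
position: [0.555, 0.0681, 0.1456]
tcp_rot: [[-0.776, 0.63, 0.0], [0.63, 0.776, 0.0], [-0.0, 0.001, -1.0]]
force: [1.1, 0.9, -0.8]
opening: 0.448
grasp_force: 30.0
```

>>> move_arm(
  increments=[
    {"xyz": [0, 0, 0], "roll": -0.05, "grip": 20},
    {"xyz": [0, 0, 0], "roll": -0.05, "grip": 20},
    {"xyz": [0, 0, 0], "roll": -0.05, "grip": 20},
    {"xyz": [0, 0, 0], "roll": -0.05, "grip": 20},
    {"xyz": [0, 0, 0], "roll": 0, "grip": 20},
  ],
)

```text
time_s: 5.25
position: [0.5548, 0.0681, 0.1451]
tcp_rot: [[-0.887, 0.463, 0.0], [0.463, 0.887, 0.0], [0.0, 0.0, -1.0]]
force: [1.0, 1.2, -3.9]
opening: 0.445
grasp_force: 30.0
```

>>> move_arm(
  increments=[
    {"xyz": [0, 0, 0], "roll": -0.042, "grip": 20},
    {"xyz": [0, 0, 1], "roll": 0, "grip": 20},
    {"xyz": [0, 0, 1], "roll": 0, "grip": 20},
    {"xyz": [0, 0, 1], "roll": 0, "grip": 20},
    {"xyz": [0, 0, 0], "roll": 0, "grip": 20},
  ],
)

```text
time_s: 5.67
position: [0.5547, 0.0682, 0.1421]
tcp_rot: [[-0.904, 0.427, -0.0], [0.427, 0.904, 0.0], [0.0, 0.0, -1.0]]
force: [2.4, 2.0, -5.2]
opening: 0.447
grasp_force: 30.0
```

The force reads −5 N, so the gripper is carrying the disc's weight and nothing blocks it. I'll continue down.

>>> move_arm(
  increments=[
    {"xyz": [0, 0, 1], "roll": 0, "grip": 20},
    {"xyz": [0, 0, 1], "roll": 0, "grip": 20},
    {"xyz": [0, 0, 1], "roll": 0, "grip": 20},
    {"xyz": [0, 0, 1], "roll": 0, "grip": 20},
    {"xyz": [0, 0, 1], "roll": 0, "grip": 20},
  ],
)

```text
time_s: 6.08
position: [0.5549, 0.0681, 0.1389]
tcp_rot: [[-0.905, 0.426, 0.001], [0.426, 0.905, 0.0], [-0.001, 0.0, -1.0]]
force: [-0.8, 2.3, 7.2]
opening: 0.45
grasp_force: 30.0
```

>>> move_arm(
  increments=[
    {"xyz": [0, 0, 1.5], "roll": 0, "grip": 20},
    {"xyz": [0, 0, 1.5], "roll": 0, "grip": 20},
    {"xyz": [0, 0, 1.5], "roll": 0, "grip": 20},
    {"xyz": [0, 0, 1.5], "roll": 0, "grip": 20},
    {"xyz": [0, 0, 1.5], "roll": 0, "grip": 20},
  ],
)

```text
time_s: 6.5
position: [0.555, 0.0681, 0.1319]
tcp_rot: [[-0.905, 0.426, 0.001], [0.426, 0.905, 0.0], [-0.001, 0.001, -1.0]]
force: [-1.9, 2.6, 9.5]
opening: 0.448
grasp_force: 30.0
```

>>> move_arm(
  increments=[
    {"xyz": [0, 0, 1.5], "roll": 0, "grip": 20},
    {"xyz": [0, 0, 1.5], "roll": 0, "grip": 20},
    {"xyz": [0, 0, 1.5], "roll": 0, "grip": 20},
    {"xyz": [0, 0, 1.5], "roll": 0, "grip": 20},
    {"xyz": [0, 0, 1.5], "roll": 0, "grip": 20},
  ],
)

```text
time_s: 6.92
position: [0.5549, 0.0682, 0.1245]
tcp_rot: [[-0.905, 0.426, 0.001], [0.426, 0.905, 0.0], [-0.001, 0.001, -1.0]]
force: [-1.6, 2.7, 8.9]
opening: 0.447
grasp_force: 30.0
```

>>> move_arm(
  increments=[
    {"xyz": [0, 0, 1], "roll": 0, "grip": 20},
    {"xyz": [0, 0, 1], "roll": 0, "grip": 20},
    {"xyz": [0, 0, 1], "roll": 0, "grip": 20},
    {"xyz": [0, 0, 0], "roll": 0, "grip": 20},
  ],
)

```text
time_s: 7.25
position: [0.5549, 0.0682, 0.1234]
tcp_rot: [[-0.905, 0.426, 0.002], [0.426, 0.905, -0.0], [-0.002, 0.001, -1.0]]
force: [-4.8, 3.3, 21.9]
opening: 0.448
grasp_force: 30.0
```

```bash
python3 - <<'E'
from h import *
for n in ['top','side']:
    s,p,d=cap(n);W=cloud(n,d,s).reshape(-1,3);R=np.hypot(W[:,0]-.5547,W[:,1]-.0685)
    k=(R<.07)&(R>.045)&(W[:,2]>.09)&(W[:,2]<.135); print(n,np.percentile(W[k][:,2],[10,30,50,70]),k.sum())
E
```

```text
top [0.10288483 0.10546334 0.10691895 0.11435043] 39
side [0.10252451 0.1048986  0.10627066 0.10776001] 394
```

Plate top measured at 0.106 m and firm resistance (22 N), so the disc is home. Next I release and retreat.

>>> move_arm(
  increments=[
    {"xyz": [0, 0, -2], "roll": 0, "grip": 20},
    {"xyz": [0, 0, 0], "roll": 0, "grip": 90},
    {"xyz": [0, 0, 0], "roll": 0, "grip": 90},
    {"xyz": [0, 0, 0], "roll": 0, "grip": 90},
    {"xyz": [0, 0, 0], "roll": 0, "grip": 90},
  ],
)

```text
time_s: 7.77
position: [0.5544, 0.0675, 0.121]
tcp_rot: [[-0.905, 0.426, -0.001], [0.426, 0.905, -0.001], [0.001, -0.001, -1.0]]
force: [0.5, -0.2, -0.3]
opening: 0.664
grasp_force: 0.0
```

>>> move_arm(
  increments=[
    {"xyz": [0, 0, -5], "roll": 0, "grip": 80},
    {"xyz": [0, 0, -15], "roll": 0, "grip": 80},
    {"xyz": [0, 0, -20], "roll": 0, "grip": 60},
    {"xyz": [0, 0, -20], "roll": 0, "grip": 45},
    {"xyz": [0, 0, -10], "roll": 0.1, "grip": 45},
  ],
)

```text
time_s: 8.18
position: [0.5558, 0.0677, 0.1937]
tcp_rot: [[-0.857, 0.515, 0.003], [0.515, 0.857, -0.001], [-0.003, 0.001, -1.0]]
force: [0.1, -0.2, 1.3]
opening: 0.648
grasp_force: 0.0
```

>>> move_arm(
  increments=[
    {"xyz": [0, 0, 0], "roll": 0.12, "grip": 40},
    {"xyz": [0, 0, 0], "roll": 0.12, "grip": 40},
    {"xyz": [0, 0, 0], "roll": 0.12, "grip": 40},
    {"xyz": [0, 0, 0], "roll": 0.12, "grip": 40},
    {"xyz": [0, 0, 0], "roll": 0.12, "grip": 40},
  ],
)

```text
time_s: 8.6
position: [0.5546, 0.0678, 0.1916]
tcp_rot: [[-0.412, 0.911, -0.001], [0.911, 0.412, -0.0], [-0.0, -0.001, -1.0]]
force: [0.1, -0.1, -0.0]
opening: 0.412
grasp_force: 0.0
```

>>> move_arm(
  increments=[
    {"xyz": [0, 0, 0], "roll": 0.12, "grip": 40},
    {"xyz": [0, 0, 0], "roll": 0.12, "grip": 40},
    {"xyz": [0, 0, 0], "roll": 0.12, "grip": 40},
    {"xyz": [0, 0, 0], "roll": 0.12, "grip": 40},
    {"xyz": [0, 0, 0], "roll": 0.12, "grip": 40},
  ],
)

```text
time_s: 9.02
position: [0.5546, 0.0678, 0.1915]
tcp_rot: [[0.174, 0.985, -0.001], [0.985, -0.174, -0.0], [-0.0, -0.001, -1.0]]
force: [0.2, 0.2, -0.3]
opening: 0.398
grasp_force: 0.0
```

>>> move_arm(
  increments=[
    {"xyz": [0, 0, 0], "roll": 0.12, "grip": 40},
    {"xyz": [0, 0, 0], "roll": 0.12, "grip": 40},
    {"xyz": [0, 0, 0], "roll": 0.03, "grip": 40},
    {"xyz": [0, 0, 0], "roll": 0, "grip": 40},
  ],
)

```text
time_s: 9.35
position: [0.5546, 0.0678, 0.1915]
tcp_rot: [[0.425, 0.905, -0.001], [0.905, -0.425, -0.0], [-0.0, -0.0, -1.0]]
force: [-0.2, -0.1, -0.5]
opening: 0.399
grasp_force: 0.0
```

>>> move_arm(
  increments=[
    {"xyz": [18, -23.5, 0], "roll": 0, "grip": 40},
    {"xyz": [18, -23.5, 0], "roll": 0, "grip": 40},
    {"xyz": [18, -23.5, 0], "roll": 0, "grip": 40},
    {"xyz": [17.5, -23.5, 0], "roll": 0, "grip": 40},
    {"xyz": [0, 0, 0], "roll": 0, "grip": 40},
  ],
)

```text
time_s: 9.77
position: [0.4963, 0.1761, 0.1913]
tcp_rot: [[0.42, 0.907, -0.004], [0.907, -0.42, 0.001], [-0.001, -0.004, -1.0]]
force: [-0.4, -0.2, 0.2]
opening: 0.399
grasp_force: 0.0
```

```bash
python3 - <<'E'
from h import *
s,p,d=cap('wrist','d.png'); W=cloud('wrist',d,s);Q=W.reshape(-1,3);C=np.array([.5547,.0683])
xm=np.array([.908,-.419]);ym=np.array([.419,.908])
D=Q[:,:2]-C;X=D@xm;Y=D@ym;Z=Q[:,2]
m=(Z>.094)&(Z<.115)&(X<-.085)&(X>-.12)&(abs(Y)<.085)
print(s['position'],(np.array(s['position'])[:2]-C)@xm,(np.array(s['position'])[:2]-C)@ym)
for y in np.arange(-.08,.085,.02):
    k=m&(abs(Y-y)<.01)
    if k.sum():print(round(y,2),X[k].mean(),X[k].min(),X[k].max(),Z[k].max(),k.sum())
R=np.hypot(X,Y);k=(R<.07)&(R>.04)&(Z>.09);print('plate',np.median(Z[k]),k.sum())
E
```

```text
[0.49632219 0.17610146 0.19130554] -0.09817586349198558 0.07342342598619572
-0.02 -0.09331258042320625 -0.09680501641094554 -0.08973325833710583 0.10790304381867255 65
0.0 -0.09370398627335125 -0.09768109570239682 -0.08983990198158873 0.10823878688304711 192
0.04 -0.09437715650192519 -0.09769446769767309 -0.09102984356756039 0.10802365483669105 134
0.06 -0.09467079214088597 -0.09852146537617598 -0.09112357222449725 0.10831857306694667 223
0.08 -0.09491934721822022 -0.0985168467970248 -0.09123507865596636 0.10784453164591401 184
plate 0.1061716695357299 1517
```

View pics/d.png

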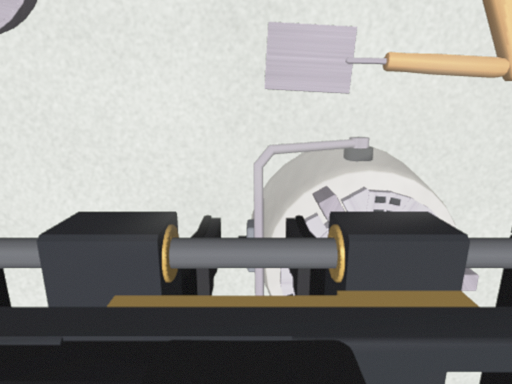

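The wrist view shows the bail bar at (260,240) between the open fingers at (208,250) and (298,250), and the disc low on the machine with its plate at 0.106 m. I'll descend.

>>> move_arm(
  increments=[
    {"xyz": [0, 0, 25], "roll": 0, "grip": 40},
    {"xyz": [0, 0, 25], "roll": 0, "grip": 40},
    {"xyz": [0, 0, 20], "roll": 0, "grip": 40},
    {"xyz": [0, 0, 10], "roll": 0, "grip": 40},
    {"xyz": [0, 0, 0], "roll": 0, "grip": 40},
  ],
)

```text
time_s: 10.23
position: [0.4991, 0.1716, 0.1095]
tcp_rot: [[0.425, 0.905, -0.005], [0.905, -0.425, -0.001], [-0.003, -0.004, -1.0]]
force: [-1.2, 0.7, -0.5]
opening: 0.399
grasp_force: 0.0
```

>>> move_arm(
  increments=[
    {"xyz": [0, 0, 8], "roll": 0, "grip": 40},
    {"xyz": [0, 0, 8], "roll": 0, "grip": 40},
    {"xyz": [0, 0, 0], "roll": 0, "grip": 40},
    {"xyz": [0, 0, 0], "roll": 0, "grip": 40},
  ],
)

```text
time_s: 10.57
position: [0.5002, 0.1726, 0.0957]
tcp_rot: [[0.425, 0.905, 0.0], [0.905, -0.425, 0.0], [0.0, 0.0, -1.0]]
force: [0.1, 0.0, -0.2]
opening: 0.398
grasp_force: 0.0
```

>>> move_arm(
  increments=[
    {"xyz": [0, -1.5, 0], "roll": 0, "grip": 2},
    {"xyz": [0, 0, 0], "roll": 0, "grip": 2},
    {"xyz": [0, 0, 0], "roll": 0, "grip": 2},
    {"xyz": [0, 0, 0], "roll": 0, "grip": 2},
    {"xyz": [0, 0, 0], "roll": 0, "grip": 2},
  ],
)

```text
time_s: 10.98
position: [0.4988, 0.1733, 0.0958]
tcp_rot: [[0.425, 0.905, 0.001], [0.905, -0.425, 0.0], [0.0, 0.001, -1.0]]
force: [-0.1, 0.2, 0.2]
opening: 0.108
grasp_force: 0.0
```

>>> move_arm(
  increments=[
    {"xyz": [0, 0, 0], "roll": 0, "grip": 2},
    {"xyz": [0, 0, 0], "roll": 0, "grip": 2},
    {"xyz": [0, 0, 0], "roll": 0, "grip": 2},
  ],
)

```text
time_s: 11.23
position: [0.4992, 0.1732, 0.0957]
tcp_rot: [[0.425, 0.905, 0.001], [0.905, -0.425, -0.0], [0.0, 0.001, -1.0]]
force: [1.1, -1.6, 0.7]
opening: 0.079
grasp_force: 30.0
```

Gripped. Now I'll swing it along the arc (105 mm radius about the hinge).

>>> move_arm(
  increments=[
    {"xyz": [0, 4.9, -8.8], "roll": 0, "grip": 2},
    {"xyz": [0, 6, -8.6], "roll": 0, "grip": 2},
    {"xyz": [0, 6.9, -7.9], "roll": 0, "grip": 2},
    {"xyz": [0, 7.6, -7.3], "roll": 0, "grip": 2},
  ],
)

```text
time_s: 11.57
position: [0.5207, 0.1634, 0.1279]
tcp_rot: [[0.426, 0.905, -0.003], [0.905, -0.426, 0.002], [0.001, -0.003, -1.0]]
force: [0.7, 4.5, -2.7]
opening: 0.075
grasp_force: 29.9
```

>>> move_arm(
  increments=[
    {"xyz": [0, 8.3, -6.4], "roll": 0, "grip": 2},
    {"xyz": [0, 8.9, -5.6], "roll": 0, "grip": 2},
    {"xyz": [0, 9.4, -4.7], "roll": 0, "grip": 2},
    {"xyz": [0, 9.8, -3.7], "roll": 0, "grip": 2},
    {"xyz": [0, 0, 0], "roll": 0, "grip": 2},
  ],
)

```text
time_s: 11.98
position: [0.5563, 0.1473, 0.1502]
tcp_rot: [[0.426, 0.905, 0.002], [0.905, -0.426, 0.001], [0.002, 0.002, -1.0]]
force: [0.0, 3.3, 7.9]
opening: 0.077
grasp_force: 30.1
```

>>> move_arm(
  increments=[
    {"xyz": [0, 10.1, -2.5], "roll": 0, "grip": 2},
    {"xyz": [0, 10.4, -1.5], "roll": 0, "grip": 2},
    {"xyz": [0, 10.5, -0.5], "roll": 0, "grip": 2},
    {"xyz": [0, 7, 0.2], "roll": 0, "grip": 2},
    {"xyz": [0, 0, 0], "roll": 0, "grip": 2},
  ],
)

```text
time_s: 12.4
position: [0.5913, 0.1314, 0.1536]
tcp_rot: [[0.426, 0.905, 0.004], [0.905, -0.426, 0.002], [0.003, 0.003, -1.0]]
force: [2.7, 4.1, 3.4]
opening: 0.075
grasp_force: 30.1
```

>>> move_arm(
  increments=[
    {"xyz": [0, 4, 0.3], "roll": 0, "grip": 2},
    {"xyz": [0, 4, 0.5], "roll": 0, "grip": 2},
    {"xyz": [0, 3, 0.5], "roll": 0, "grip": 2},
    {"xyz": [0, 0, 0], "roll": 0, "grip": 2},
  ],
)

```text
time_s: 12.73
position: [0.6001, 0.1274, 0.1522]
tcp_rot: [[0.425, 0.905, 0.003], [0.905, -0.425, 0.002], [0.003, 0.002, -1.0]]
force: [2.0, 5.8, 1.0]
opening: 0.079
grasp_force: 30.1
```

>>> move_arm(
  increments=[
    {"xyz": [0, 2, 0.3], "roll": 0, "grip": 2},
    {"xyz": [0, 2, 0.4], "roll": 0, "grip": 2},
    {"xyz": [0, 2, 0.4], "roll": 0, "grip": 2},
    {"xyz": [0, 0, 0], "roll": 0, "grip": 2},
  ],
)

```text
time_s: 13.07
position: [0.6019, 0.1266, 0.1516]
tcp_rot: [[0.426, 0.905, -0.005], [0.905, -0.426, 0.005], [0.002, -0.006, -1.0]]
force: [-5.3, 8.6, 10.2]
opening: 0.078
grasp_force: 30.1
```

The bail is at its stop: 8 N of resistance and the bar 18.4 mm past the axis, as expected for 1.75 rad. Release and retreat.

>>> move_arm(
  increments=[
    {"xyz": [0, -1.5, 0], "roll": 0, "grip": 40},
    {"xyz": [0, 0, 0], "roll": 0, "grip": 40},
    {"xyz": [0, 0, 0], "roll": 0, "grip": 40},
    {"xyz": [0, 0, 0], "roll": 0, "grip": 40},
    {"xyz": [0, 0, 0], "roll": 0, "grip": 40},
  ],
)

```text
time_s: 13.48
position: [0.6031, 0.1235, 0.1501]
tcp_rot: [[0.425, 0.905, -0.0], [0.905, -0.425, -0.001], [-0.001, -0.0, -1.0]]
force: [-0.3, -0.1, 0.0]
opening: 0.354
grasp_force: 0.0
```

>>> move_arm(
  increments=[
    {"xyz": [0, 0, -10], "roll": 0, "grip": 40},
    {"xyz": [0, 0, -20], "roll": 0, "grip": 40},
    {"xyz": [0, 0, -30], "roll": 0, "grip": 40},
    {"xyz": [0, 0, -30], "roll": 0, "grip": 40},
    {"xyz": [0, 0, -30], "roll": 0, "grip": 40},
  ],
)

```text
time_s: 13.9
position: [0.6029, 0.1239, 0.2721]
tcp_rot: [[0.425, 0.905, -0.0], [0.905, -0.425, -0.0], [-0.0, -0.0, -1.0]]
force: [1.0, -0.5, 0.4]
opening: 0.393
grasp_force: 0.0
```

>>> move_arm(
  increments=[
    {"xyz": [15, -30, 0], "roll": 0, "grip": 40},
    {"xyz": [15, -30, 0], "roll": 0, "grip": 40},
    {"xyz": [15, -30, 0], "roll": 0, "grip": 40},
    {"xyz": [15, -30, 0], "roll": 0, "grip": 40},
    {"xyz": [0, 0, 0], "roll": 0, "grip": 40},
  ],
)

```text
time_s: 14.32
position: [0.5154, 0.2333, 0.2712]
tcp_rot: [[0.421, 0.907, -0.003], [0.907, -0.421, 0.002], [0.0, -0.004, -1.0]]
force: [1.2, 0.3, -1.6]
opening: 0.4
grasp_force: 0.0
```

```bash
python3 - <<'E'
from h import *
C=np.array([.5547,.0683]);xm=np.array([.908,-.419]);ym=np.array([.419,.908]);ims=[]
for n in ['top','side','wrist']:
    s,p,d=cap(n);Q=cloud(n,d,s).reshape(-1,3);D=Q[:,:2]-C;X=D@xm;Y=D@ym;Z=Q[:,2];R=np.hypot(X,Y)
    k=(R<.07)&(R>.045)&(Z>.09)&(Z<.135);print(n,'plate',np.median(Z[k]),k.sum())
    b=(Z>.152)&(Z<.175)&(abs(X)<.04)&(abs(Y)<.1);print('bar',X[b].mean(),Z[b].max() if b.any() else 0,b.sum())
    ims.append(p[...,::-1])
cv2.imwrite('pics/e.png',np.hstack([cv2.resize(ims[1][110:260,180:330],(400,400)),cv2.resize(ims[0][140:240,180:280],(400,400))]))
s=bot.read_state();print(s['position'],s['force'],s['time_s'])
E
```

```text
top plate 0.10620987529275772 564
bar 0.018894989863078394 0.16816538505211365 117
side plate 0.10614336324160123 389
bar 0.019528590946666487 0.16653058678935095 88
wrist plate 0.10645939696168419 322
bar nan 0 0
[0.52032403 0.22956507 0.27114185] [0.28511336 0.17057483 0.11759163] 14.4667<stdin>:6: RuntimeWarning: Mean of empty slice.
  ret = ret.dtype.type(ret / rcount)
```

View pics/e.png

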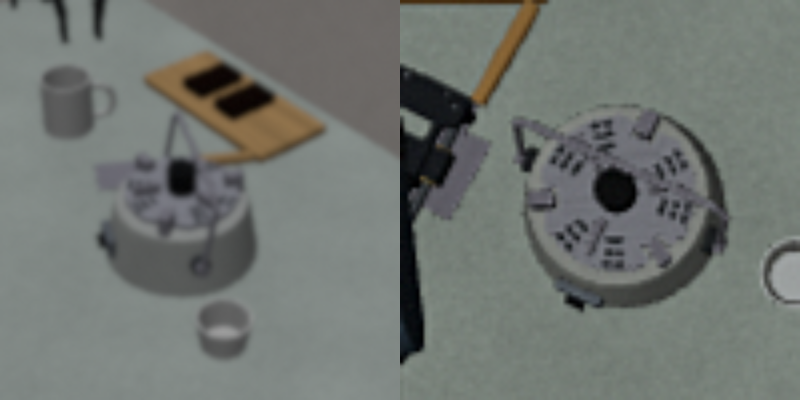

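The disc is home with the teeth in its notches (right panel: teeth at (540,200) and (648,122)). The bail stands just past upright over the hub, with the bar 19 mm past the axis, where the stop is. The neighbouring things look undisturbed.

```bash
python3 -c "
from rig import bot
print(bot.hand_in())"
```

```text
the job is handed in; nothing more can be done
None
```

The disc is meshed with the drive teeth and fully home (plate top measured at 106 mm), the bail is swung over the hub to its stop, and the job was handed in at about 14.5 s with the gripper clear.

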